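Lock the inlay work and hold the scanner over it

ROBOT

A 6-joint arm with a two-finger parallel gripper is mounted at the origin on the work surface. World frame = base frame: x ahead of the robot, y to its left, z up, the work surface at z = 0. Lengths are in m, angles in rad, forces in N, time in s.
With the tool pointing down it reaches from about 0.35 to 0.975 m from the base axis. Payload 17.4 kg.
Tool frame: the origin (TCP) lies midway between the tips of the shut fingers; the grasp point (between the pads) lies behind it (env.grip_depth is the z of the grasp point in the tool frame, in m); z points along the fingers, y is the direction in which the jaws open and shut (so a half turn about z gives the same grasp; the last joint's range is limited). The gripper opens to 85 mm and grips with 20 to 120 N. Pads are 22 mm wide; open, the fingers measure 114 mm over their backs; the gripper's body (76 mm by 85 mm) begins 54 mm behind the grasp point. The pads swing forward as they close: fully open they stand 13 mm farther back than shut.
Start: joints at [1.159, 0.116, 1.442, -0, 1.584, -0.038], TCP at [0.246, 0.628, 0.231] pointing down, gripper open.
Joint ranges: [-2.83, 2.83], [-0.83, 2.19], [0.07, 2.5], [-1.14, 4.28], [0.01, 3], [-2.97, 2.97]. Speed limits (rad/s): [1.89, 1.89, 2.22, 3.14, 3.14, 3.14].

INTERFACE

Orientations are given as a rotation vector (axis times angle).
In Python, from bench import env, snapshot, calibration, recognise, regions_of gives the robot as it stands.
- The arm moves only by the tool drive_tool, never from a script. Its argument "rows" is text: rows parted by semicolons, each of 7 numbers parted by spaces: the shift along the tool's x, y, z in units of 30 mm (1.0 is 30 mm), then the turn, a rotation vector about the tool's x, y, z in rad, then the gripper's target within -1 to 1 (shut at 1, half-way at 0, fully open at -1). In form: dx dy dz rx ry rz jaw; .... A call has 1 to 12 rows; each row is the pose to reach, as a shift and turn from the pose commanded when the call began, along the tool's axes at that moment; what a row does not reach only later rows make up. A row lasts 1/10 s, in which the tool goes at most 50 mm and 8.59 degrees, less where a joint would pass 70% of its speed; a pose out of reach is approached as far as the arm can. A call with a gripper value outside its range is refused whole. The fingers move at their own pace and stop on an object; "grip_force" is the grip in N (left out, the last holds). Time passes only in rows, so rows that repeat a pose let the fingers close. It gives the time, the measured TCP pose, the force and the opening at its end, in the units of the state.
- env.state(): the state, without advancing time (a new reading comes with each control period).
- snapshot(name): name is "side" or "top" or "wrist"; returns the picture (480x640x3 uint8, red, green, blue); there is no depth.
- calibration(name): a dict with "fx", "fy", "cx", "cy" (pixels), "distortion" ([k1, k2, p1, p2, k3] as OpenCV has them; the pictures are not rectified), "R" (3x3) and "t" (3): a world point X has camera coordinates R X + t. Camera axes: x right, y down, z forward; pixel columns grow to the right and rows downward; lengths in m; the calibration is good to about 2 mm. A picture is of the moment at which its call begins: read the wrist's pose just before it. calibration takes no time and is no camera call; for the wrist camera it gives the pose at the moment of the call.
- env.job_done(): hands the job in, once; it reports no verdict.
Trained networks look in the newest picture that a camera, given by its name, has taken for a name from the list of things; names that differ only in an ending like _2 or _b are one class to them, and where a whole thing is asked for, a point or a joint stands for the part that bears it (a point fixed in the world has none). Each returns a list of dicts, best first, with "conf" (0 to 1); they miss things now and then, are a little off and sometimes report something else, mostly with a low value. They report only what shows in the picture. A call takes as long as a camera call.
- recognise(camera, name): "extent" ([centre column, centre row, width, height] in pixels, round what is visible of it).
- regions_of(camera, name): "mask" (480x640 bool, what is visible of it) and "extent" ([centre column, centre row, width, height] in pixels, round what is visible of it).
The state is a dict: "t": time; "joints": joint angles; "dq": joint speeds; "joint_efforts": joint torques, N m; "tcp_pos": TCP position; "orientation": TCP orientation; "force": force on the tool from outside, world axes, zero at the start; "ft_torque": the same for the moment, N m; "grip_width": finger opening in m.
Only numpy, scipy, OpenCV 4.12 (cv2) and the standard library are available. Lean on these libraries where they do the work, as an engineer would, in place of code of your own. Each camera call takes 0.05 s, during which the arm holds its last target.

TASK

Turn the lock collar of the round work holder clockwise by its upright handle until the handle points at the raised locked mark, so that the work cannot shift. Then lift the hand-held scanner out of its dock by its grip, carry it up and over the clamped box, and finish while holding it still just above the dark inlay, about 10 mm clear of it: level, centred, its oblong head square with the oblong inlay. The scanner must not touch the work, the holder or the clamped box, nothing else on the bench may be shifted, and the scanner is not put down or let go at the end.

Things in the scene. Friction and masses are not known exactly. Their poses are not given: they have to be found in the camera images.
- collar (a joint): the steel lock collar around the round wooden work piece in the holder. Value in rad: 0 = fully open, grows as the collar turns clockwise seen from above; 1.25 = its handle points at the locked mark; a stop ends the travel at 1.30. It stays where it is left and takes about 0.12 N m (1.3 N at the handle) to turn.
- collar_handle (a point): a point on the collar's handle: an upright black round rod, 14 mm in diameter, that stands on a steel arm of the collar, 95 mm from the collar's axis. The rod is free to be pinched or pushed between 50 and 104 mm above the bench; the point is on its axis, 80 mm above the bench. It moves with the collar.
- lock_mark (a point): the locked mark: a raised steel bar (30 x 6 mm, 8 mm high, radial) on the holder's base plate, 112 mm from the collar's axis, 20 mm above the bench. The open mark is only a small dot.
- inlay (a point): centre of the inlay's upper face, which lies on the collar's vertical axis, 50 mm above the bench. The inlay is a dark wood oblong, 90 x 50 mm, flush in a light round work piece (128 mm in diameter). The point's x axis runs along the inlay's 90 mm side, z is up. The collar's ring (172 mm in diameter) is 48 mm high, the holder's round base plate (250 mm in diameter) 12 mm thick; it is fixed to the bench.
- scanner_center (a point): centre (half-way up) of the loose hand-held scanner, 0.2 to 0.4 kg: a flat white head 90 x 50 x 26 mm, with an upright black grip block on its middle, 56 x 28 mm, from 26 to 90 mm above the underside. This point lies 45 mm above the underside. x runs along the 90 and 56 mm sides, y across the grip's 28 mm, z up. Either way round is the same.
- scanner: the same scanner; this origin is the centre of its underside.
- dock: the scanner's grey dock, a fixed tray 120 x 80 mm, floor 12 mm above the bench, with a rim 8 mm higher around the scanner's head; the scanner lifts straight up out of it. Origin at the centre of its underside; x axis along its long side.
- holder: the round work holder (base plate, work piece and collar). Origin on the collar's axis, on the bench; x along the inlay's 90 mm side.
- glueup: a divided wooden box, 280 x 80 mm, 75 mm high, with a bar clamp along its top; with the clamp about 440 mm long and 110 mm high. It stands loose between dock and holder, its long (x) axis roughly away from the robot. Origin under the middle of the box, z up.
- hammer: a wood-handled hammer lying at the right-hand side; a bystander. Origin at its underside.
- glue_bottle: a glue bottle, 60 mm across, 170 mm tall, standing at the far side; a bystander. Origin at its underside.
- square: a try square lying flat at the far side (wooden stock 100 mm, steel blade 170 mm); a bystander. Origin at its underside.
- offcuts: a flat little stack of wood offcuts, 70 x 40 mm, 34 mm high, near the robot; a bystander. Origin at its underside.
- tape: a tape measure, 62 x 36 mm, 55 mm high, near the robot; a bystander. Origin at its underside.
- screwdriver: a screwdriver lying at the far side; a bystander. Origin at its underside.
- pencil_pot: a steel pot, 76 mm across, 90 mm tall, at the left-hand side; a bystander. Origin at its underside.

How it is judged:
By the outcome, as a careful person would: the job done as asked, in the order asked, and still so for the second after the job is handed in, while the arm keeps its last pose, push and grip.
It also fails if it takes over 70 s, if anything falls off the work surface, if the arm or the gripper's body presses on something with over 40 N, if the wrist force passes 120 N, or if a joint passes its speed limit or range.

## Working session

There is one attempt and no reset: what is moved stays moved. The work goes in short steps, Python scripts to look and compute and a tool call to move; the robot and the scene stay as the last step left them, time stands still between calls to the robot, and variables do not carry over. Pictures are saved under pics/ and viewed, and the job is handed in when it is done.

Besides the shell and the picture viewer there is one more tool, called after "Request:" as a command line: name --argument value ..., lists and objects as JSON in quotes. drive_tool: Moves the arm, as the interface text tells. Its arguments: {"type":"object","properties":{"rows":{"type":"string"},"grip_force":{"type":"number"}},"required":["rows"]}

```bash
ls; mkdir -p pics
python3 - <<'E'
from bench import env,snapshot,calibration,recognise,regions_of
import cv2,numpy as np
print(env.state()); print(env.grip_depth)
for n in ["side","top"]:
    im=snapshot(n); cv2.imwrite(f"pics/{n}0.png",im[:,:,::-1]); c=calibration(n); print(n,c)
E
```

```text
pics
{'t': 0.0, 'joints': array([ 1.15917443e+00,  1.16513430e-01,  1.44224843e+00,  4.03136547e-05,
        1.58397174e+00, -3.78058957e-02]), 'dq': array([-7.77306353e-04,  1.81456716e-03,  1.24066058e-03, -1.30592713e-03,
       -9.80581304e-04,  6.52621563e-05]), 'joint_efforts': array([ 3.18689432e-03, -7.31988573e+01, -6.32493067e+01,  7.67954634e-05,
        6.22433232e-03,  2.85424505e-05]), 'tcp_pos': array([0.24642186, 0.6282255 , 0.23055411]), 'orientation': array([-5.83720476e-01, -3.08658834e+00,  1.73286702e-03]), 'force': array([-0.73438435,  0.26315041, -0.43151923]), 'ft_torque': array([0.02379397, 0.04652118, 0.01093925]), 'grip_width': 0.08547323286540673}
-0.0187
side {'fx': 553.890737698947, 'fy': 553.890737698947, 'cx': 316.1197875284691, 'cy': 245.08030034653007, 'distortion': array([-0.00759326,  0.        ,  0.        ,  0.        ,  0.        ]), 'R': array([[ 0.96876881, -0.24742205,  0.01641107],
       [-0.10500136, -0.46928309, -0.87678281],
       [ 0.22463684,  0.84767665, -0.48060647]]), 't': array([-0.53699211,  0.1406955 ,  1.48716306])}
top {'fx': 526.6138461912464, 'fy': 526.6138461912464, 'cx': 313.1572662834429, 'cy': 236.36133316353582, 'distortion': array([0.02208584, 0.        , 0.        , 0.        , 0.        ]), 'R': array([[ 0.02690297, -0.99953257,  0.01452131],
       [-0.99361798, -0.02832998, -0.1091821 ],
       [ 0.10954245, -0.01149131, -0.99391569]]), 't': array([-0.01679118,  0.58938407,  1.41231798])}
```

View pics/top0.png

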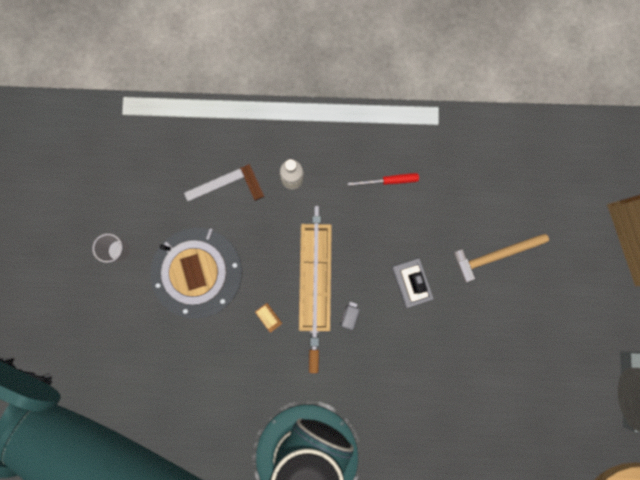

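View pics/side0.png

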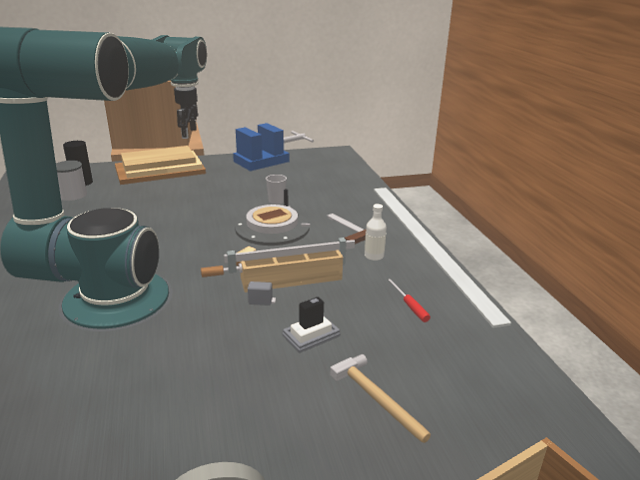

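Top picture: holder around (197,273), its handle at (165,246), the raised mark near (210,233). The scanner in its dock is near (414,283), with the box between them at (316,277). Next I measure these.

```bash
cat > h.py <<'E'
from bench import env,snapshot,calibration,recognise,regions_of
import cv2,numpy as np
from scipy.spatial.transform import Rotation as Rn
def ray(c,uv):
    K=np.array([[c['fx'],0,c['cx']],[0,c['fy'],c['cy']],[0,0,1]])
    p=cv2.undistortPoints(np.array(uv,float).reshape(-1,1,2),K,np.array(c['distortion'])).reshape(-1,2)
    d=np.c_[p,np.ones(len(p))]@c['R']; o=-c['R'].T@c['t']
    return o,d
def onz(c,uv,z):
    o,d=ray(c,uv); return o+d*((z-o[2])/d[:,2])[:,None]
def proj(c,X):
    K=np.array([[c['fx'],0,c['cx']],[0,c['fy'],c['cy']],[0,0,1]])
    return cv2.projectPoints(np.array(X,float).reshape(-1,1,3),cv2.Rodrigues(c['R'])[0],c['t'],K,np.array(c['distortion']))[0].reshape(-1,2)
def maskxy(c,m,z):
    cs,_=cv2.findContours(m.astype(np.uint8),cv2.RETR_EXTERNAL,cv2.CHAIN_APPROX_NONE)
    k=max(cs,key=cv2.contourArea).reshape(-1,2)
    P=onz(c,k,z)[:,:2]; r=cv2.minAreaRect((P*1000).astype(np.float32)); return P,r
E
python3 - <<'E'
from h import *
im=snapshot("top"); c=calibration("top")
z={'inlay':.05,'holder':.012,'scanner':.038,'dock':.02,'collar':.048,'collar_handle':.104,'lock_mark':.02,'glueup':.075,'scanner_center':.1}
for n in z:
    r=regions_of("top",n)
    for q in r[:2]:
        P,rr=maskxy(c,q['mask'],z[n]); print(n,round(q['conf'],2),np.round(q['extent'],1),np.round(rr[0],1),np.round(rr[1],1),round(rr[2],1))
cv2.imwrite("pics/topL.png",cv2.resize(im[215:330,145:255,::-1],None,fx=5,fy=5,interpolation=cv2.INTER_CUBIC))
cv2.imwrite("pics/topR.png",cv2.resize(im[245:325,380:450,::-1],None,fx=7,fy=7,interpolation=cv2.INTER_CUBIC))
E
```

```text
inlay 0.7 [196.9 275.4  97.1  94.8] [482.6 310.5] [242.5 240.4] 47.8
inlay 0.59 [316.9 288.2  32.1 171.1] [450.  -10.2] [442.4  83.2] 1.3
holder 0.73 [195.8 274.2  89.3  92.8] [482.5 319.6] [247.  249.3] 1.7
holder 0.38 [291.9 174.2  17.5  30.6] [765.4  66.4] [83.2 62. ] 1.7
scanner 0.77 [413.1 283.7  24.7  36. ] [ 469.6 -277.6] [89.  56.1] 16.1
scanner 0.54 [291.4 175.6  21.7  26.7] [759.4  65.5] [81.7 60.9] 1.7
dock 0.65 [413.7 284.1  33.8  43.1] [ 470.9 -274.1] [116.8  78.1] 20.5
dock 0.26 [350.1 316.1  20.4  26.5] [ 376.9 -106.4] [41.9 71.8] 73.3
collar 0.64 [194.8 274.8  66.5  65.9] [483.6 317.8] [172.1 174.3] 5.2
collar_handle 0.59 [193.4 271.9  66.7  65.7] [482.  305.1] [166.3 170.3] 6.7
lock_mark 0.67 [194.1 272.6  93.1  89.7] [482.3 316.8] [246.1 250.4] 2.4
glueup 0.95 [317.8 289.8  31.7 170.4] [448.2  -9. ] [432.   80.5] 0.5
scanner_center 0.89 [415.  283.4  26.7  37.8] [ 468.3 -265.7] [85.3 55.3] 18.8
```

View pics/topL.png

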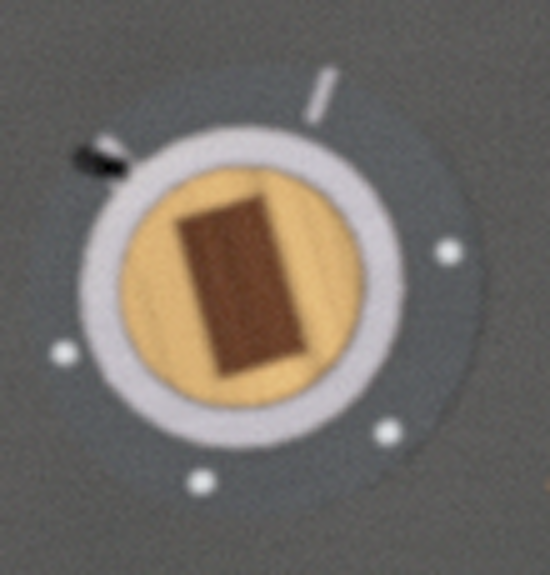

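View pics/topR.png

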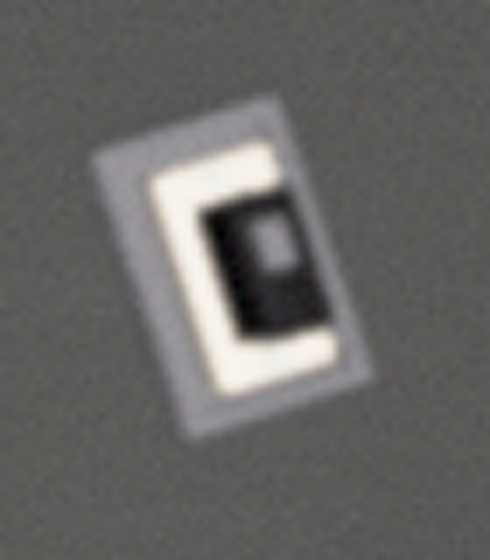

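Run:
```python
from h import *
c=calibration("top")
im=cv2.imread("pics/top0.png")
f=lambda p:np.array([145,215])+(np.array(p,float)+.5)/5-.5
P=onz(c,f([[178,220],[262,195],[305,350],[220,377]]),.05); print(P); print("inlay c",P.mean(0))
e1=(P[2]-P[1]+P[3]-P[0])/2; e2=(P[1]-P[0]+P[2]-P[3])/2
print(np.linalg.norm(e1),np.linalg.norm(e2),np.degrees(np.arctan2(e1[1],e1[0]))+180,np.degrees(np.arctan2(e2[1],e2[0])))
cw=onz(c,f([[241,286.5]]),.05)[0]; cr=onz(c,f([[242,286.5]]),.048)[0]; print("work c",cw,"ring",cr)
m=onz(c,f([[332,68],[312,124]]),.02); print("mark",m); 
for ctr in (P.mean(0),cw):
    v=m.mean(0)-ctr; print(np.linalg.norm(v[:2]),np.degrees(np.arctan2(v[1],v[0])))
h=onz(c,f([[82,157]]),.104)[0]; v=h-cw; print("handle",h,np.linalg.norm(v[:2]),np.degrees(np.arctan2(v[1],v[0])))
g=lambda p:np.array([380,245])+(np.array(p,float)+.5)/7-.5
D=onz(c,g([[92,157],[278,95],[372,378],[188,438]]),.02);print("dock",D.mean(0),D)
e=(D[2]-D[1]+D[3]-D[0])/2;print(np.linalg.norm(e),np.degrees(np.arctan2(e[1],e[0])))
D=onz(c,g([[200,209],[287,190],[331,326],[240,339]]),.102);print("grip",D.mean(0),D)
e=(D[2]-D[1]+D[3]-D[0])/2;print(np.linalg.norm(e),np.degrees(np.arctan2(e[1],e[0])))
# black/white segmentation of scanner
hsv=cv2.cvtColor(im,cv2.COLOR_BGR2HSV)
s=im[245:325,380:450].astype(int); w=(s.min(2)>185).astype(np.uint8)
M=np.zeros((480,640),np.uint8); M[245:325,380:450]=w; P_,r=maskxy(c,M,.038);print(r)
# side cross check
im=snapshot("side");cs=calibration("side")
for n in ["scanner_center","collar_handle","dock"]:
    r=recognise("side",n); print(n,r[0]['conf'],r[0]['extent'])
print(proj(cs,[D.mean(0),h]))
cv2.imwrite("pics/sideS.png",cv2.resize(im[285:355,275:350,::-1],None,fx=7,fy=7,interpolation=cv2.INTER_CUBIC))
cv2.imwrite("pics/sideH.png",cv2.resize(im[170:250,225:320,::-1],None,fx=7,fy=7,interpolation=cv2.INTER_CUBIC))
```

```text
[[0.51749707 0.35482013 0.05      ]
 [0.53217362 0.31068484 0.05      ]
 [0.44987115 0.28355879 0.05      ]
 [0.43436178 0.32794546 0.05      ]]
inlay c [0.4834759 0.3192523 0.05     ]
0.08701398270375321 0.046763576812635536 18.077254876121486 -71.17065795099525
work c [0.48279988 0.31934477 0.05      ] ring [0.48288672 0.31923916 0.048     ]
mark [[0.60561386 0.28204679 0.02      ]
 [0.57423563 0.29152142 0.02      ]]
0.11129033707124003 -16.962344871462992
0.11196398308812718 -16.906678168637253
handle [0.54545335 0.39301239 0.104     ] 0.09670768122011071 49.619217630708356
dock [ 0.47105617 -0.27743874  0.02      ] [[ 0.5123794  -0.22191758  0.02      ]
 [ 0.5388797  -0.29506584  0.02      ]
 [ 0.42910272 -0.33230372  0.02      ]
 [ 0.40386284 -0.26046782  0.02      ]]
0.11553777373344284 -160.8537940179407
grip [ 0.46932312 -0.27270427  0.102     ] [[ 0.4896527  -0.24869272  0.102     ]
 [ 0.49759284 -0.28094161  0.102     ]
 [ 0.44787955 -0.29739987  0.102     ]
 [ 0.44216742 -0.26378288  0.102     ]]
0.05109516479212101 -162.01776061218854
((470.1849365234375, -278.27789306640625), (88.37985229492188, 47.63336181640625), 18.852848052978516)
scanner_center 0.7 [312.0, 320.6, 37.2, 48.1]
collar_handle 0.85 [270.6, 212.2, 47.9, 42.4]
dock 0.73 [312.2, 340.6, 57.9, 26.8]
[[310.55788009 299.92471399]
 [285.65888098 188.84489539]]
```

View pics/sideS.png

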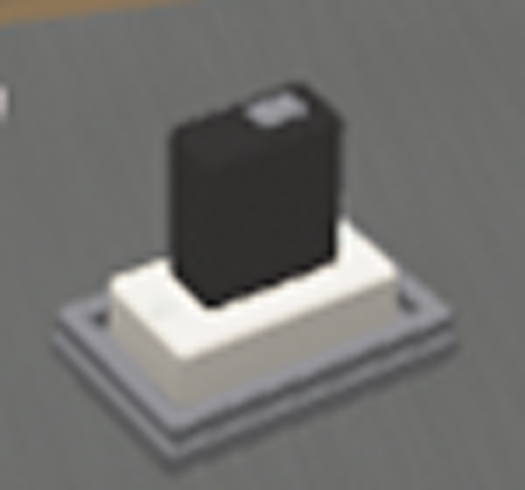

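View pics/sideH.png

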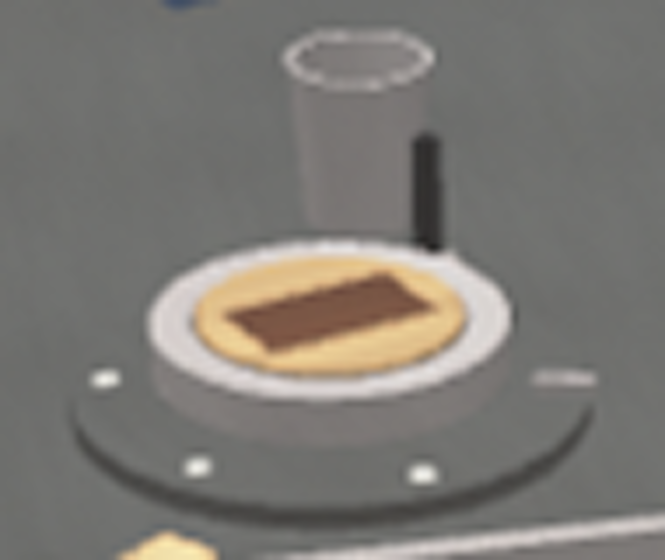

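Corner measurements agree with the given sizes. The inlay centre is about (0.483, 0.319) with its axis at about 18.5°. The mark lies at −17° and the handle at about 50°. The scanner is about (0.470, −0.277), axis at about 19°. Next I work out the first move: above the handle, jaws tangential.

```bash
cat >> h.py <<'E'
def togo(p,yaw,s=None,R0=None,p0=None):
    """yaw = angle (deg) of tool y axis in world, tool down"""
    s=s or env.state()
    R0=Rn.from_rotvec(s['orientation']) if R0 is None else R0; p0=s['tcp_pos'] if p0 is None else p0
    a=np.radians(yaw); y=np.array([np.cos(a),np.sin(a),0]); z=np.array([0,0,-1.]); x=np.cross(y,z)
    Rt=Rn.from_matrix(np.c_[x,y,z])
    return np.r_[R0.inv().apply(np.array(p)-p0)/.03,(R0.inv()*Rt).as_rotvec()]
def now():
    s=env.state(); M=Rn.from_rotvec(s['orientation']).as_matrix(); y=M[:,1]
    print('t',round(s['t'],2),'tcp',np.round(s['tcp_pos'],4),'yaw',round(np.degrees(np.arctan2(y[1],y[0])),2),'z',np.round(M[:,2],4),'F',np.round(s['force'],1),'w',round(s['grip_width'],4),'j',np.round(s['joints'],2))
E
python3 - <<'E'
from h import *
now(); print(np.round(togo([.545,.392,.23],139.6),3))
E
```

```text
t 0.8 tcp [0.2465 0.6284 0.2313] yaw 68.58 z [-0.  0. -1.] F [ 0.9  0.8 -0.4] w 0.0859 j [ 1.16  0.12  1.44  0.    1.58 -0.04]
[-12.141  -3.703   0.043   0.     -0.     -1.239]
```

Request:
drive_tool --rows "-12.14 -3.70 0 0 0 -1.24 -1;-12.14 -3.70 0 0 0 -1.24 -1;-12.14 -3.70 0 0 0 -1.24 -1;-12.14 -3.70 0 0 0 -1.24 -1;-12.14 -3.70 0 0 0 -1.24 -1;-12.14 -3.70 0 0 0 -1.24 -1;-12.14 -3.70 0 0 0 -1.24 -1;-12.14 -3.70 0 0 0 -1.24 -1;-12.14 -3.70 0 0 0 -1.24 -1;-12.14 -3.70 0 0 0 -1.24 -1;-12.14 -3.70 0 0 0 -1.24 -1;-12.14 -3.70 0 0 0 -1.24 -1"

```text
t: 2.0
tcp_pos: [0.5444, 0.3927, 0.2314]
orientation: [-1.317, 2.852, 0.0]
force: [-0.1, 0.7, -0.2]
grip_width: 0.0857
```

Run:
```python
from h import *
now(); c=calibration("wrist"); im=snapshot("wrist"); cv2.imwrite("pics/w1.png",im[:,:,::-1])
print(c['fx'],c['cx'],c['cy'],c['distortion'],-c['R'].T@c['t'])
print(proj(c,[[.5455,.393,.104],[.5455,.393,.05],[.483,.319,.05],[.59,.2868,.02]]))
np.savez("w1.npz",im=im,**{k:np.array(v) for k,v in c.items()})
```

```text
t 2.0 tcp [0.5444 0.3927 0.2314] yaw 139.58 z [ 0.e+00  1.e-04 -1.e+00] F [-0.1  0.7 -0.2] w 0.0857 j [ 0.59  0.11  1.45  0.    1.58 -1.85]
413.82577076536626 317.42868437900137 236.6489778060407 [-0.04351078  0.          0.          0.          0.        ] [0.49895382 0.34058431 0.37358497]
[[314.97230652 228.17524588]
 [315.33920175 211.16189968]
 [314.86445479  83.05864987]
 [193.127614   142.86493598]]
```

View pics/w1.png

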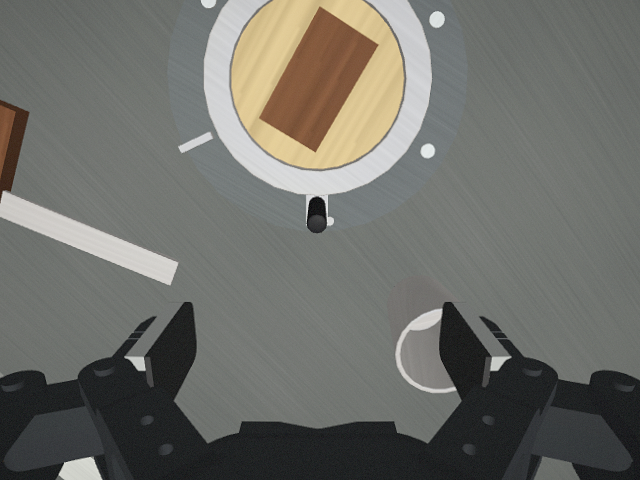

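Wrist picture: the rod's top is at (316,223), its foot at (317,199), and the mark runs (179,149)–(212,134). The inlay corners are near (320,7), (378,45), (316,152) and (260,117). This view is sharper than the top one, so I measure from it.

Run:
```python
from h import *
d=np.load("w1.npz"); c={k:d[k] for k in d.files}; 
for k in('fx','fy','cx','cy'):c[k]=float(c[k])
P=onz(c,[[320,7],[378,45],[316,152],[260,117]],.05);C=P.mean(0);e=(P[2]-P[1]+P[3]-P[0])/2
print(np.round(P,4),C,np.linalg.norm(e),np.degrees(np.arctan2(e[1],e[0])))
im=d['im'].astype(int)
hsv=cv2.cvtColor(d['im'],cv2.COLOR_RGB2HSV)
wood=((hsv[...,1]>60)&(hsv[...,0]<30)).astype(np.uint8); wood[:,:200]=0; wood[:, 420:]=0; wood[200:]=0
cs,_=cv2.findContours(wood,cv2.RETR_EXTERNAL,cv2.CHAIN_APPROX_NONE);k=max(cs,key=cv2.contourArea).reshape(-1,2);k=k[k[:,1]>2]
Q=onz(c,k,.05)[:,:2]
A=np.c_[2*Q,np.ones(len(Q))];s=np.linalg.lstsq(A,(Q**2).sum(1),rcond=None)[0];print("work centre",s[:2],"r",np.sqrt(s[2]+s[:2]@s[:2]))
W=s[:2]
m=onz(c,[[179.5,149],[212,134.5]],.02);print("mark",m)
t=onz(c,[[316.5,223]],.104)[0]; f=onz(c,[[317,198]],.05)[0]; print("top",t,"foot",f)
for ctr in (C[:2],W):
    for q in (m.mean(0),t,f):
        v=q[:2]-ctr;print(np.round(np.linalg.norm(v),4),np.round(np.degrees(np.arctan2(v[1],v[0])),2))
now()
```

```text
[[0.4468 0.282  0.05  ]
 [0.431  0.3285 0.05  ]
 [0.515  0.3579 0.05  ]
 [0.5303 0.3107 0.05  ]] [0.48073673 0.31978353 0.05      ] 0.08863694532568814 19.103112477695518
work centre [0.48108604 0.31933916] r 0.06356724424379984
mark [[0.60235863 0.28286921 0.02      ]
 [0.57314565 0.29223931 0.02      ]]
top [0.54239457 0.3909329  0.104     ] foot [0.53759655 0.38574131 0.05      ]
0.1118 -16.76
0.0941 49.09
0.0871 49.24
0.1113 -16.59
0.0943 49.43
0.0872 49.6
t 2.05 tcp [0.5444 0.3927 0.2315] yaw 139.61 z [ 2.e-04  1.e-04 -1.e+00] F [ 0.7 -0.  -0.4] w 0.0854 j [ 0.59  0.11  1.45  0.    1.58 -1.85]
```

Run:
```python
from h import *
print(np.round(togo([.5436,.3915,.063],139.4),3))
```

```text
[ 4.900e-02 -5.000e-03  5.616e+00 -0.000e+00  0.000e+00  4.000e-03]
```

Request:
drive_tool --rows "0.05 0 1.5 0 0 0 -1;0.05 0 3 0 0 0 -1;0.05 0 4.2 0 0 0 -1;0.05 0 5.2 0 0 0 -1;0.05 0 5.6 0 0 0 -1;0.05 0 5.6 0 0 0 -0.2;0.05 0 5.6 0 0 0 0.3;0.05 0 5.6 0 0 0 1;0.05 0 5.6 0 0 0 1;0.05 0 5.6 0 0 0 1;0.05 0 5.6 0 0 0 1" --grip_force 25

```text
t: 3.15
tcp_pos: [0.5444, 0.3912, 0.0644]
orientation: [-1.318, 2.85, 0.0]
force: [-1.3, -0.6, 7.2]
grip_width: 0.0134
```

Run:
```python
from h import *
now(); im=snapshot("wrist"); cv2.imwrite("pics/w2.png",im[:,:,::-1])
```

```text
t 3.15 tcp [0.5444 0.3912 0.0644] yaw 139.63 z [ 1.1e-03  8.0e-04 -1.0e+00] F [-1.3 -0.6  7.2] w 0.0134 j [ 0.59  0.2   1.63  0.    1.32 -1.85]
```

View pics/w2.png

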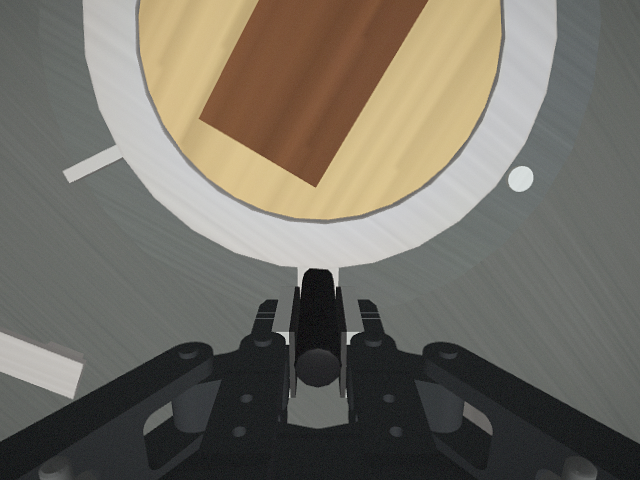

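The rod is pinched at 13.4 mm and sits centred between the pads. Now I compute the waypoints of the clockwise arc.

Run:
```python
from h import *
s=env.state();A=np.array([.4818,.3194]);R0=Rn.from_rotvec(s['orientation']);p0=s['tcp_pos']
for th in [5,10,15,20,25,30,33,66]:
    a=-np.radians(th);M=np.array([[np.cos(a),-np.sin(a)],[np.sin(a),np.cos(a)]])
    p=np.r_[A+M@(p0[:2]-A),p0[2]]
    print(th,np.round(R0.inv().apply(p-p0)/.03,3),round(-a,3))
v=p0[:2]-A;print(np.degrees(np.arctan2(v[1],v[0])),np.linalg.norm(v))
```

```text
5 [ 0.016 -0.276  0.   ] 0.087
10 [ 0.055 -0.551  0.   ] 0.175
15 [ 0.118 -0.82   0.   ] 0.262
20 [ 0.205 -1.083  0.   ] 0.349
25 [ 0.314 -1.338  0.   ] 0.436
30 [ 0.445 -1.582 -0.   ] 0.524
33 [ 0.534 -1.722 -0.   ] 0.576
66 [ 1.919e+00 -2.876e+00 -2.000e-03] 1.152
48.91578979378576 0.09522705102742084
```

Request:
drive_tool --rows "0 -0.14 0 0 0 0.044 1;0.016 -0.276 0 0 0 0.087 1;0.03 -0.41 0 0 0 0.131 1;0.055 -0.551 0 0 0 0.175 1;0.118 -0.82 0 0 0 0.262 1;0.205 -1.083 0 0 0 0.349 1;0.314 -1.338 0 0 0 0.436 1;0.445 -1.582 0 0 0 0.524 1;0.534 -1.722 0 0 0 0.576 1;0.534 -1.722 0 0 0 0.576 1"

```text
t: 4.2
tcp_pos: [0.5738, 0.345, 0.0644]
orientation: [-0.45, 3.107, 0.001]
force: [1.7, 0.2, 5.0]
grip_width: 0.0131
```

Run:
```python
from h import *
now()
c=calibration("wrist");im=snapshot("wrist"); cv2.imwrite("pics/w3.png",im[:,:,::-1])
s=env.state();A=np.array([.4818,.3194]);R0=Rn.from_rotvec(s['orientation']);p0=s['tcp_pos']
v=p0[:2]-A;ph=np.degrees(np.arctan2(v[1],v[0]));print(ph,np.linalg.norm(v))
for th in [5,10,15,20,25,30,ph+16.7]:
    a=-np.radians(th);M=np.array([[np.cos(a),-np.sin(a)],[np.sin(a),np.cos(a)]])
    p=np.r_[A+M@(p0[:2]-A),p0[2]]
    print(th,np.round(R0.inv().apply(p-p0)/.03,3),round(-a,3))
print(proj(c,[[.602,.2831,.02],[.573,.2922,.02]]))
```

```text
t 4.2 tcp [0.5738 0.345  0.0644] yaw 106.47 z [ 1.7e-03  8.0e-04 -1.0e+00] F [1.7 0.2 5. ] w 0.0131 j [ 0.5   0.19  1.63 -0.    1.32 -1.36]
15.644254661362659 0.09549484693691408
5 [ 0.017 -0.277 -0.   ] 0.087
10 [ 0.057 -0.552 -0.   ] 0.175
15 [ 0.122 -0.822 -0.   ] 0.262
20 [ 2.090e-01 -1.085e+00 -1.000e-03] 0.349
25 [ 3.20e-01 -1.34e+00 -1.00e-03] 0.436
30 [ 4.520e-01 -1.585e+00 -1.000e-03] 0.524
32.344254661362655 [ 5.210e-01 -1.695e+00 -1.000e-03] 0.565
[[178.24250058 288.47136535]
 [209.06748605 238.88675784]]
```

View pics/w3.png

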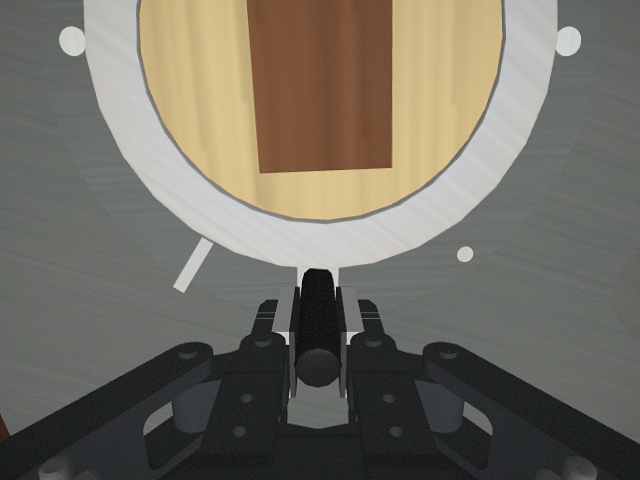

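The collar turns with the hand, and the mark at (179,291)–(209,239) fits its measured place. I finish the turn.

Request:
drive_tool --rows "0.005 -0.14 0 0 0 0.044 1;0.017 -0.277 0 0 0 0.087 1;0.057 -0.552 0 0 0 0.175 1;0.122 -0.822 0 0 0 0.262 1;0.209 -1.085 0 0 0 0.349 1;0.32 -1.34 0 0 0 0.436 1;0.45 -1.585 0 0 0 0.524 1;0.525 -1.70 0 0 0 0.567 1;0.525 -1.70 0 0 0 0.567 1;0.525 -1.70 0 0 0 0.567 1"

```text
t: 5.25
tcp_pos: [0.5734, 0.2918, 0.0644]
orientation: [0.431, 3.11, 0.001]
force: [5.1, -2.5, 6.5]
grip_width: 0.0133
```

Run:
```python
from h import *
now()
c=calibration("wrist");im=snapshot("wrist"); cv2.imwrite("pics/w4.png",im[:,:,::-1])
s=env.state();A=np.array([.4818,.3194]);p0=s['tcp_pos']
v=p0[:2]-A;print(np.degrees(np.arctan2(v[1],v[0])),np.linalg.norm(v))
```

```text
t 5.25 tcp [0.5734 0.2918 0.0644] yaw 74.2 z [ 2.3e-03  3.0e-04 -1.0e+00] F [ 5.1 -2.5  6.5] w 0.0133 j [ 0.43  0.14  1.69 -0.    1.31 -0.86]
-16.69136032958054 0.09568728220616109
```

View pics/w4.png

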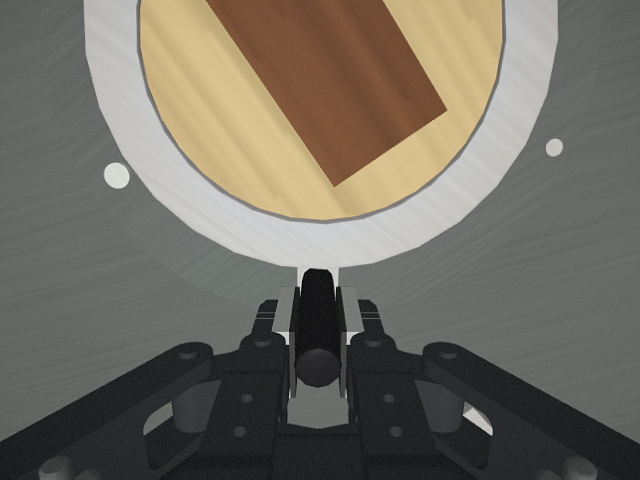

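The handle is at −16.7°, the mark's direction, and the mark is now hidden under the arm. I release, rise and look.

Request:
drive_tool --rows "0 0 0 0 0 0 0.3;0 0 0 0 0 0 -0.5;0 0 0 0 0 0 -1;0 0 0 0 0 0 -1;0 0 -0.5 0 0 0 -1;0 0 -1.5 0 0 0 -1;0 0 -3 0 0 0 -1;0 0 -4.5 0 0 0 -1;0 0 -5.7 0 0 0 -1;0 0 -5.7 0 0 0 -1"

```text
t: 6.3
tcp_pos: [0.5737, 0.2925, 0.2419]
orientation: [0.432, 3.104, 0.007]
force: [-0.0, 0.3, -0.4]
grip_width: 0.0852
```

Run:
```python
from h import *
now()
c=calibration("wrist");im=snapshot("wrist"); cv2.imwrite("pics/w5.png",im[:,:,::-1]);np.savez("w5.npz",im=im,**{k:np.array(v) for k,v in c.items()})
hsv=cv2.cvtColor(im,cv2.COLOR_RGB2HSV)
print(proj(c,[[.482,.3194,.05],[.602,.2831,.02],[.573,.2922,.02]]))
```

```text
t 6.3 tcp [0.5737 0.2925 0.2419] yaw 74.15 z [ 0.008   0.0037 -1.    ] F [-0.   0.3 -0.4] w 0.0852 j [ 0.43  0.04  1.5   0.    1.59 -0.86]
[[317.0761477   83.86732023]
 [314.32555052 231.8872361 ]
 [315.25004189 199.02659994]]
```

View pics/w5.png

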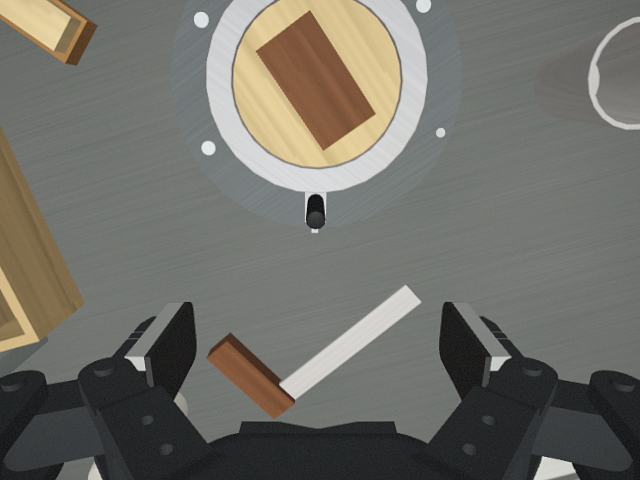

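The mark's end shows at (314.5,231), directly under the rod at (316,219), so they are aligned. I check the angle with numbers, refine the inlay pose and plan the way to the scanner.

Run:
```python
from h import *
d=np.load("w5.npz"); c={k:d[k] for k in d.files}
for k in('fx','fy','cx','cy'):c[k]=float(c[k])
hsv=cv2.cvtColor(d['im'],cv2.COLOR_RGB2HSV)
wood=((hsv[...,1]>60)&(hsv[...,0]<30)).astype(np.uint8); wood[:,:215]=0; wood[:, 420:]=0; wood[200:]=0
cs,_=cv2.findContours(wood,cv2.RETR_EXTERNAL,cv2.CHAIN_APPROX_NONE);k=max(cs,key=cv2.contourArea).reshape(-1,2);k=k[k[:,1]>2]
Q=onz(c,k,.05)[:,:2]
A=np.c_[2*Q,np.ones(len(Q))];s=np.linalg.lstsq(A,(Q**2).sum(1),rcond=None)[0];W=s[:2];print("work centre",W,"r",np.sqrt(s[2]+W@W))
P=onz(c,[[310,10.5],[375.5,114],[323,151],[256.5,48]],.05);C=P.mean(0)
e=P[0]-P[1]+P[3]-P[2];f=P[3]-P[0]+P[2]-P[1];print("inlay",C,np.linalg.norm(e)/2,np.linalg.norm(f)/2,np.degrees(np.arctan2(e[1],e[0])),np.degrees(np.arctan2(f[1],f[0])))
dark=((hsv[...,1]>90)&(hsv[...,2]<150)&(wood>0)).astype(np.uint8)
dark=cv2.morphologyEx(dark,cv2.MORPH_OPEN,np.ones((5,5)));Pm,r=maskxy(c,dark,.05);print(r)
for n,px,z in(("dot",[441,132],.012),("mark end",[314.5,232],.02),("rod top",[315.8,220],.104)):
    q=onz(c,[px],z)[0][:2]-W;print(n,np.linalg.norm(q),np.degrees(np.arctan2(q[1],q[0])))
now()
print(np.round(togo([.47,-.277,.28],108.9),3)); print(np.round(togo([.574,.2925,.28],90),3))
```

```text
work centre [0.48088996 0.31921155] r 0.06345364635772374
inlay [0.48093413 0.31960165 0.05      ] 0.09013933478642136 0.048623599137999254 -161.85514930900402 -71.94621022248009
((480.8182678222656, 319.12200927734375), (89.1366958618164, 49.290714263916016), 18.7977352142334)
dot 0.11585001888147099 55.2314873150035
mark end 0.12648376006233034 -16.53043996860046
rod top 0.09463107135867757 -16.195845165039238
t 6.35 tcp [0.5731 0.2922 0.2384] yaw 74.15 z [ 0.0048  0.0023 -1.    ] F [ 0.1  0.8 -1.2] w 0.0852 j [ 0.43  0.04  1.51  0.    1.59 -0.86]
[-1.8810e+00 -1.9187e+01 -1.4440e+00  2.0000e-03  5.0000e-03 -6.0700e-01]
[-0.03   0.022 -1.385  0.003  0.004 -0.277]
```

The rod is 71.4° clockwise of the open dot (71.6° wanted) and on the mark to within 0.4°. Now over to the scanner, staying high.

Request:
drive_tool --rows "0 -0.8 -1.4 0 0 -0.03 -1;-1.88 -19.19 -1.44 0 0.003 -0.607 -1;-1.88 -19.19 -1.44 0 0.003 -0.607 -1;-1.88 -19.19 -1.44 0 0.003 -0.607 -1;-1.88 -19.19 -1.44 0 0.003 -0.607 -1;-1.88 -19.19 -1.44 0 0.003 -0.607 -1;-1.88 -19.19 -1.44 0 0.003 -0.607 -1;-1.88 -19.19 -1.44 0 0.003 -0.607 -1;-1.88 -19.19 -1.44 0 0.003 -0.607 -1;-1.88 -19.19 -1.44 0 0.003 -0.607 -1;-1.88 -19.19 -1.44 0 0.003 -0.607 -1;-1.88 -19.19 -1.44 0 0.003 -0.607 -1"

```text
t: 7.55
tcp_pos: [0.47, -0.2693, 0.277]
orientation: [0.516, -3.095, -0.002]
force: [1.5, 0.3, -0.5]
grip_width: 0.0853
```

Run:
```python
from h import *
now(); print(np.round(togo([.47,-.277,.28],108.9),3))
```

```text
t 7.55 tcp [ 0.47   -0.2693  0.277 ] yaw 108.92 z [-3.6e-03  4.0e-04 -1.0e+00] F [ 1.5  0.3 -0.5] w 0.0853 j [-0.57 -0.18  1.66 -0.    1.67 -2.47]
[ 0.084 -0.241 -0.1    0.002 -0.003  0.   ]
```

Request:
drive_tool --rows "0 0 0.8 0 0 0 -1;0 0 0.8 0 0 0 -1;0 0 0.8 0 0 0 -1"

```text
t: 7.85
tcp_pos: [0.4709, -0.267, 0.2532]
orientation: [0.516, -3.095, -0.003]
force: [0.3, -0.1, 0.1]
grip_width: 0.0853
```

Run:
```python
from h import *
now()
c=calibration("wrist");im=snapshot("wrist"); cv2.imwrite("pics/w6.png",im[:,:,::-1]);np.savez("w6.npz",im=im,**{k:np.array(v) for k,v in c.items()})
print(proj(c,[[.47,-.2775,.102],[.47,-.2775,.038]]))
```

```text
t 7.85 tcp [ 0.4709 -0.267   0.2532] yaw 108.93 z [-4.2e-03  9.0e-04 -1.0e+00] F [ 0.3 -0.1  0.1] w 0.0853 j [-0.56 -0.18  1.69 -0.    1.63 -2.46]
[[302.72611784 214.31947438]
 [305.02706698 198.56389947]]
```

View pics/w6.png

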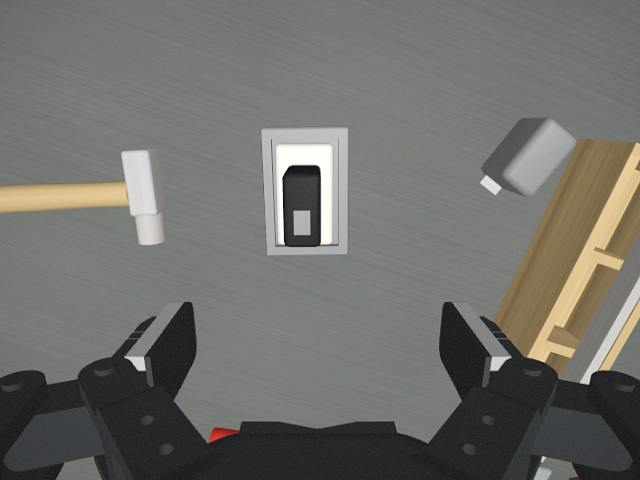

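Wrist picture: the dock's rim runs (262,128)–(347,254), the white head spans columns 274–338, and the black grip spans columns 284–321 with its top ending at row 246. I measure the pose.

Run:
```python
from h import *
d=np.load("w6.npz"); c={k:d[k] for k in d.files}
for k in('fx','fy','cx','cy'):c[k]=float(c[k])
im=d['im'].astype(int); roi=np.zeros((480,640),bool); roi[120:262,255:355]=1
w=((im.min(2)>215)&roi).astype(np.uint8); b=((im.max(2)<70)&roi).astype(np.uint8)
print(maskxy(c,w,.038)[1]); 
h=((w|b)).astype(np.uint8);h=cv2.morphologyEx(h,cv2.MORPH_CLOSE,np.ones((9,9)));print(maskxy(c,h,.038)[1])
cv2.imwrite("pics/w6z.png",cv2.resize(d['im'][115:265,245:365,::-1],None,fx=4,fy=4,interpolation=cv2.INTER_CUBIC))
P=onz(c,[[262,128.5],[347.5,127.5],[346.5,253.5],[267,254.5]],.02);print("dock",P.mean(0),P)
ys,xs=np.nonzero(b);print(xs.min(),xs.max(),ys.min(),ys.max())
for r_ in (185,200,215,230,240): 
    q=np.nonzero(b[r_])[0];print(r_,q.min(),q.max())
```

```text
((467.69268798828125, -279.1614685058594), (86.63079833984375, 47.520957946777344), 19.192066192626953)
((469.0035400390625, -278.7051696777344), (89.40678405761719, 47.520957946777344), 19.192066192626953)
dock [ 0.46850881 -0.27778737  0.02      ] [[ 0.42626651 -0.3327169   0.02      ]
 [ 0.40094724 -0.26177604  0.02      ]
 [ 0.5106062  -0.2226479   0.02      ]
 [ 0.53621528 -0.29400863  0.02      ]]
283 319 166 246
185 283 319
200 283 319
215 284 319
230 284 319
240 284 319
```

View pics/w6z.png

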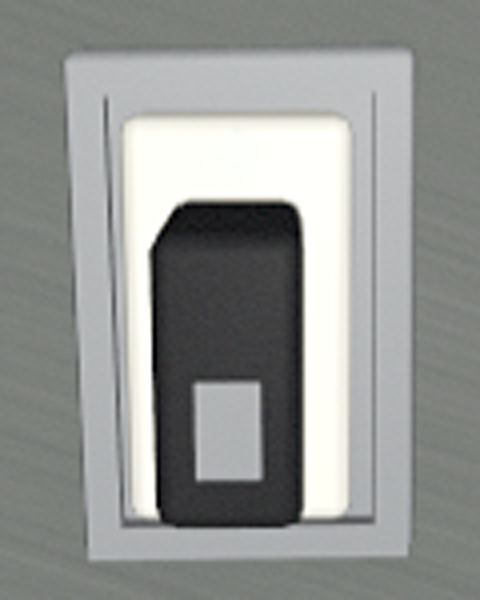

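Run:
```python
from h import *
d=np.load("w6.npz"); c={k:d[k] for k in d.files}
for k in('fx','fy','cx','cy'):c[k]=float(c[k])
g=onz(c,[[302.3,210.2],[302.2,174.5],[302.4,246]],.102);print("grip",g,np.linalg.norm(g[1]-g[2]))
h=onz(c,[[304.1,194],[304.2,143],[304.1,245]],.038);print("head",h,np.linalg.norm(h[1]-h[2]))
e=h[2]-h[1];print(np.degrees(np.arctan2(e[1],e[0])))
now()
print(np.round(togo([.4685,-.2785,.2532],108.9),3),np.round(togo([.4685,-.2785,.062],108.9),3))
```

```text
grip [[ 0.46720887 -0.27875889  0.102     ]
 [ 0.44278898 -0.28699974  0.102     ]
 [ 0.49284523 -0.27011543  0.102     ]] 0.05282715316530374
head [[ 0.46644158 -0.27954975  0.038     ]
 [ 0.42510429 -0.29334325  0.038     ]
 [ 0.51045709 -0.26478446  0.038     ]] 0.09000391763662846
18.500087409498907
t 7.9 tcp [ 0.4713 -0.2668  0.254 ] yaw 108.98 z [-3.e-03  1.e-04 -1.e+00] F [ 0.3 -0.8  0.7] w 0.0858 j [-0.56 -0.18  1.69 -0.    1.63 -2.46]
[ 0.214 -0.338  0.028  0.001 -0.003  0.001] [ 1.960e-01 -3.450e-01  6.401e+00  1.000e-03 -3.000e-03  1.000e-03]
```

Run:
```python
from h import *
print(np.round(togo([.4677,-.2787,.254],108.7),3),np.round(togo([.4677,-.2787,.058],108.7),3))
```

```text
[ 0.241 -0.335  0.001  0.001 -0.003  0.005] [ 2.230e-01 -3.420e-01  6.535e+00  1.000e-03 -3.000e-03  5.000e-03]
```

Request:
drive_tool --rows "0.235 -0.34 0 0.001 -0.003 0.004 -1;0.235 -0.34 0 0.001 -0.003 0.004 -1;0.235 -0.34 0 0.001 -0.003 0.004 -1"

```text
t: 8.2
tcp_pos: [0.4678, -0.2795, 0.254]
orientation: [-0.51, 3.099, -0.001]
force: [0.2, 0.8, -0.9]
grip_width: 0.0855
```

Run:
```python
from h import *
now()
print(np.round(togo([.4677,-.2787,.254],108.7),3),np.round(togo([.4677,-.2787,.058],108.7),3))
```

```text
t 8.2 tcp [ 0.4678 -0.2795  0.254 ] yaw 108.7 z [ 7.e-04 -4.e-04 -1.e+00] F [ 0.2  0.8 -0.9] w 0.0855 j [-0.59 -0.17  1.69  0.    1.63 -2.48]
[-0.004  0.026  0.    -0.001  0.001 -0.   ] [-0.000e+00  3.000e-02  6.534e+00 -1.000e-03  1.000e-03 -0.000e+00]
```

Down to the grip and close on it.

Request:
drive_tool --rows "0 0.02 1.6 0 0 0 -1;0 0.03 3.2 0 0 0 -1;0 0.03 4.4 0 0 0 -1;0 0.03 5.4 0 0 0 -1;0 0.03 6.2 0 0 0 -1;0 0.03 6.53 0 0 0 -1;0 0.03 6.53 0 0 0 -0.2;0 0.03 6.53 0 0 0 0.1;0 0.03 6.53 0 0 0 1;0 0.03 6.53 0 0 0 1;0 0.03 6.53 0 0 0 1;0 0.03 6.53 0 0 0 1" --grip_force 60

```text
t: 9.4
tcp_pos: [0.468, -0.279, 0.0588]
orientation: [-0.51, 3.098, -0.002]
force: [0.5, 0.3, 6.9]
grip_width: 0.0275
```

Run:
```python
from h import *
now()
c=calibration("wrist");im=snapshot("wrist"); cv2.imwrite("pics/w7.png",im[:,:,::-1])
```

```text
t 9.4 tcp [ 0.468  -0.279   0.0588] yaw 108.68 z [ 0.0018 -0.001  -1.    ] F [0.5 0.3 6.9] w 0.0275 j [-0.58 -0.07  1.91  0.    1.29 -2.48]
```

View pics/w7.png

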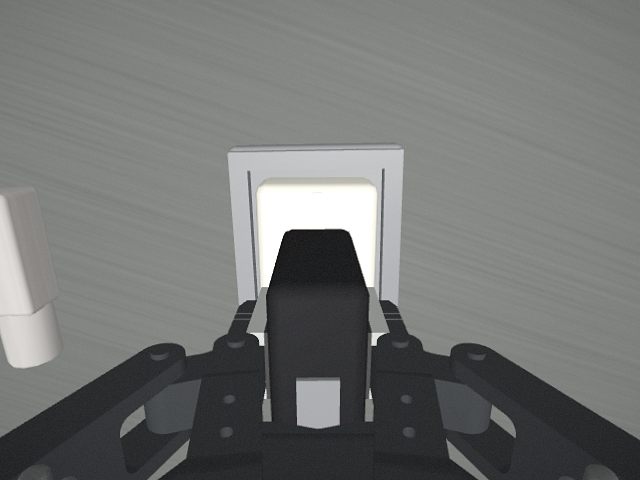

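Gripped at 27.5 mm, which fits the 28 mm block. I lift straight up.

Request:
drive_tool --rows "0 0 -0.2 0 0 0 1;0 0 -0.6 0 0 0 1;0 0 -1.2 0 0 0 1;0 0 -2.2 0 0 0 1;0 0 -3.4 0 0 0 1;0 0 -4.8 0 0 0 1;0 0 -6.2 0 0 0 1;0 0 -7.2 0 0 0 1;0 0 -7.6 0 0 0 1;0 0 -7.6 0 0 0 1"

```text
t: 10.45
tcp_pos: [0.4676, -0.2788, 0.2871]
orientation: [-0.51, 3.098, -0.003]
force: [0.7, -0.5, -3.5]
grip_width: 0.0272
```

Run:
```python
from h import *
now()
c=calibration("wrist");im=snapshot("wrist"); cv2.imwrite("pics/w8.png",im[:,:,::-1]);np.savez("w8.npz",im=im,**{k:np.array(v) for k,v in c.items()})
im=snapshot("side"); cv2.imwrite("pics/s8.png",im[:,:,::-1])
print(np.round(togo([.481,.3194,.287],108.6),3))
```

```text
t 10.45 tcp [ 0.4676 -0.2788  0.2871] yaw 108.69 z [ 0.0021 -0.0013 -1.    ] F [ 0.7 -0.5 -3.5] w 0.0272 j [-0.58 -0.18  1.64  0.    1.68 -2.48]
[-6.8230e+00  1.8731e+01 -8.3000e-02  1.0000e-03 -1.0000e-03  2.0000e-03]
```

View pics/w8.png

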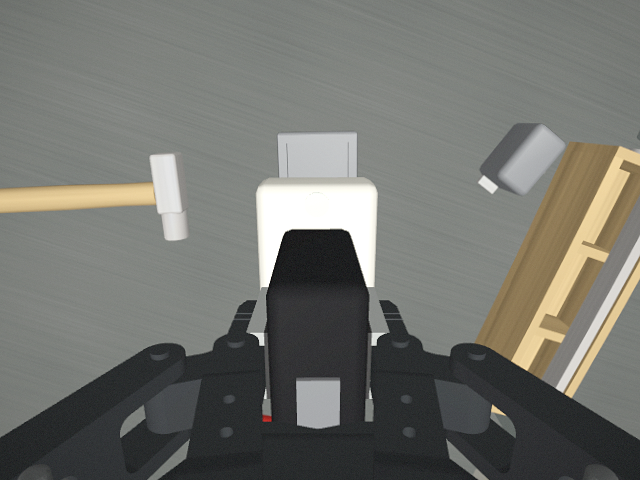

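View pics/s8.png

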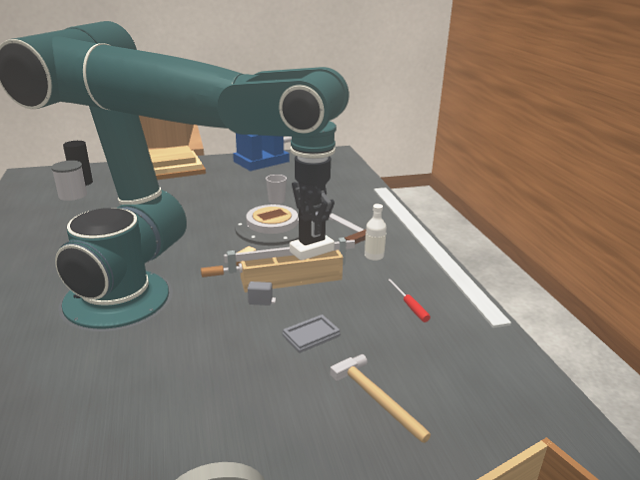

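The scanner hangs level, in the same place in the hand as before the lift: its head edge is at columns 257–377, row about 180. Now I fit its pose in the hand and then carry it over.

Run:
```python
from h import *
d=np.load("w8.npz"); c={k:d[k] for k in d.files}
for k in('fx','fy','cx','cy'):c[k]=float(c[k])
s=env.state();M=Rn.from_rotvec(s['orientation']).as_matrix();p=s['tcp_pos']
for z,n in((.0468-.026,'headtop'),(.0468-.090,'griptop')):
    hx,hy=(.045,.025) if n=='headtop' else (.028,.014)
    X=np.array([p+M@np.array([a,b,z]) for a,b in((hx,-hy),(hx,hy),(-hx,-hy),(-hx,hy))]);print(n,np.round(proj(c,X),1))
cv2.imwrite("pics/w8z.png",cv2.resize(d['im'][170:440,240:400,::-1],None,fx=2.2,fy=2.2))
```

```text
headtop [[255.2 182.3]
 [379.4 182.6]
 [263.1 376. ]
 [370.9 376.3]]
griptop [[263.6 281.9]
 [369.4 282.2]
 [270.5 452.3]
 [362.2 452.6]]
```

View pics/w8z.png

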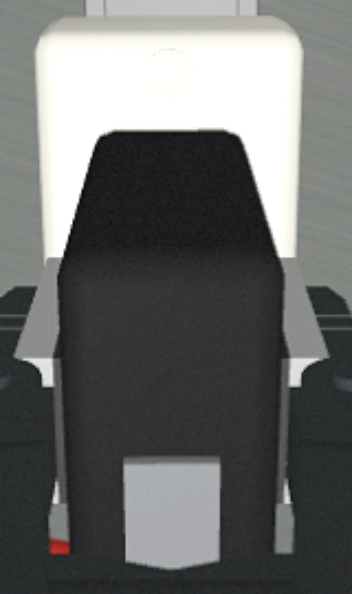

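Request:
drive_tool --rows "-0.2 0.6 0 0 0 0 1;-0.8 2.1 0 0 0 0 1;-1.3 3.6 0 0 0 0 1;-1.95 5.2 0 0 0 0 1;-2.5 6.8 0 0 0 0 1;-3.1 8.4 0 0 0 0 1;-3.7 10 0 0 0 0 1;-4.25 11.6 0 0 0 0 1;-4.85 13.2 0 0 0 0 1;-5.4 14.8 0 0 0 0 1;-5.95 16.3 0 0 0 0 1;-6.4 17.5 0 0 0 0 1"

```text
t: 11.75
tcp_pos: [0.4796, 0.2829, 0.2838]
orientation: [0.511, -3.098, 0.001]
force: [1.3, 0.5, -1.8]
grip_width: 0.0271
```

Run:
```python
from h import *
now();print(np.round(togo([.481,.3194,.287],108.6),3))
```

```text
t 11.75 tcp [0.4796 0.2829 0.2838] yaw 108.75 z [-1.8e-03 -9.0e-04 -1.0e+00] F [ 1.3  0.5 -1.8] w 0.0271 j [ 0.49 -0.15  1.62  0.    1.67 -1.41]
[-0.437  1.136 -0.107 -0.    -0.002  0.003]
```

Request:
drive_tool --rows "-0.3 0.8 0 0 0 0 1;-0.437 1.136 0 0 -0.002 0.003 1;-0.437 1.136 0.5 0 -0.002 0.003 1;-0.437 1.136 1.5 0 -0.002 0.003 1;-0.437 1.136 2.6 0 -0.002 0.003 1;-0.437 1.136 3.2 0 -0.002 0.003 1;-0.437 1.136 3.2 0 -0.002 0.003 1;-0.437 1.136 3.2 0 -0.002 0.003 1"

```text
t: 12.55
tcp_pos: [0.4828, 0.3162, 0.1903]
orientation: [-0.504, 3.098, 0.0]
force: [0.6, 0.6, -2.2]
grip_width: 0.0273
```

Run:
```python
from h import *
now();print(np.round(togo([.481,.3194,.107],108.6),3))
d=np.load("w8.npz"); c={k:d[k] for k in d.files}
for k in('fx','fy','cx','cy'):c[k]=float(c[k])
# w8 pose: identical tool->camera; express in tool at current pose
c=calibration("wrist");s=env.state();M=Rn.from_rotvec(s['orientation']).as_matrix();p=s['tcp_pos']
for dx in(-.002,0,.002):
  X=np.array([p+M@np.array([.045+dx,b,z]) for b in(-.025,.025) for z in(.0468-.026,.0468)]);print(dx,np.round(proj(c,X),1).tolist())
for n in("wrist","top","side"):
    im=snapshot(n); cv2.imwrite(f"pics/{n}9.png",im[:,:,::-1])
    if n!="wrist": 
        q=proj(calibration(n),[[.481,.3194,.1]])[0].astype(int); cv2.imwrite(f"pics/{n}9z.png",cv2.resize(im[q[1]-60:q[1]+60,q[0]-80:q[0]+80,::-1],None,fx=5,fy=5,interpolation=cv2.INTER_CUBIC))
```

```text
t 12.55 tcp [0.4828 0.3162 0.1903] yaw 108.48 z [ 2.4e-03  7.0e-04 -1.0e+00] F [ 0.6  0.6 -2.2] w 0.0273 j [ 0.54 -0.08  1.71 -0.    1.51 -1.36]
[ 2.900e-02  1.200e-01  2.775e+00 -0.000e+00  3.000e-03 -2.000e-03]
-0.002 [[253.0, 189.4], [261.5, 180.3], [379.0, 189.6], [370.8, 180.5]]
0 [[252.8, 184.4], [261.4, 175.9], [379.2, 184.6], [370.9, 176.1]]
0.002 [[252.7, 179.4], [261.2, 171.5], [379.4, 179.6], [371.1, 171.7]]
```

View pics/wrist9.png

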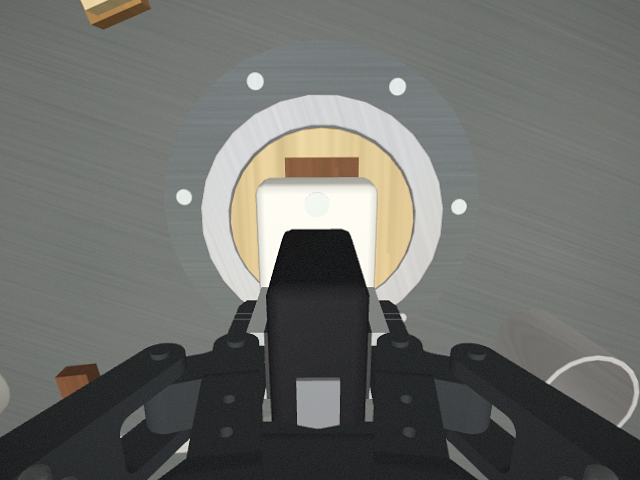

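View pics/side9z.png

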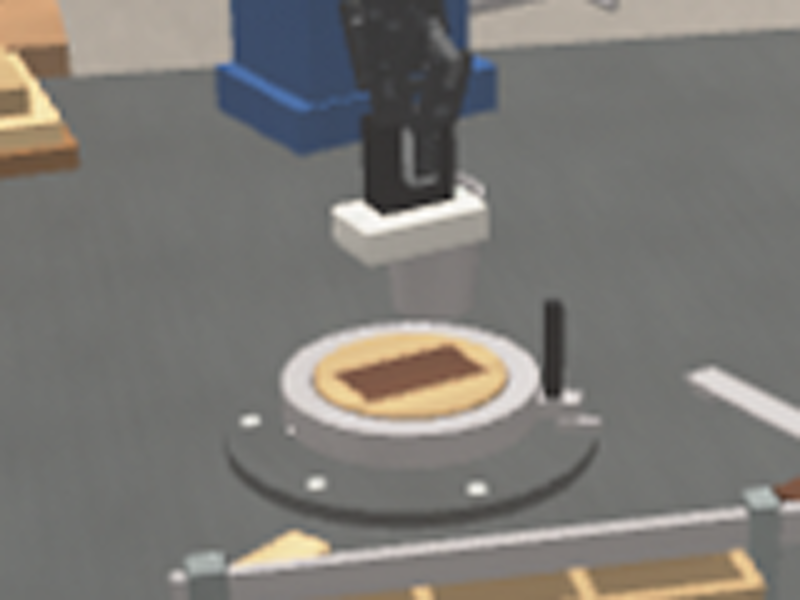

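View pics/top9z.png

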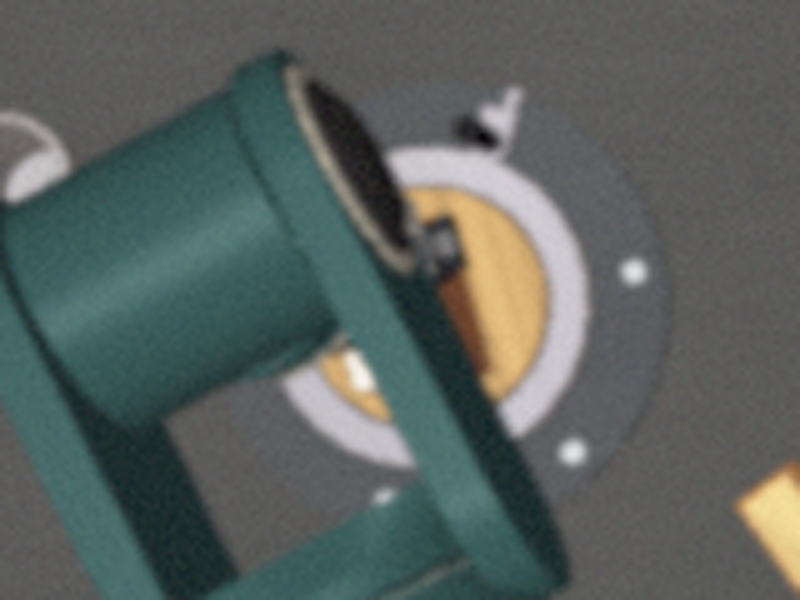

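Wrist picture: the inlay's far edge (285–358, row 157) is parallel with the head's edge (row 178), so the yaw fits. The top view shows the rod and arm on the mark. I lower to just above the final height.

Request:
drive_tool --rows "0.03 0.12 0.3 0 0.003 -0.002 1;0.03 0.12 1.0 0 0.003 -0.002 1;0.03 0.12 1.7 0 0.003 -0.002 1;0.03 0.12 2.2 0 0.003 -0.002 1;0.03 0.12 2.5 0 0.003 -0.002 1;0.03 0.12 2.5 0 0.003 -0.002 1;0.03 0.12 2.5 0 0.003 -0.002 1;0.03 0.12 2.5 0 0.003 -0.002 1"

```text
t: 13.5
tcp_pos: [0.4812, 0.3201, 0.1156]
orientation: [-0.508, 3.1, 0.0]
force: [-0.8, -0.4, -2.5]
grip_width: 0.0271
```

Run:
```python
from h import *
now();print(np.round(togo([.481,.3194,.1068],108.55),3))
for n in("wrist","side"):
    im=snapshot(n); cv2.imwrite(f"pics/{n}10.png",im[:,:,::-1])
    if n!="wrist": 
        q=proj(calibration(n),[[.481,.3194,.07]])[0].astype(int); cv2.imwrite(f"pics/{n}10z.png",cv2.resize(im[q[1]-45:q[1]+45,q[0]-60:q[0]+60,::-1],None,fx=6,fy=6,interpolation=cv2.INTER_CUBIC))
```

```text
t 13.5 tcp [0.4812 0.3201 0.1156] yaw 108.63 z [ 5.e-04  4.e-04 -1.e+00] F [-0.8 -0.4 -2.5] w 0.0271 j [ 0.54 -0.04  1.79  0.    1.39 -1.35]
[ 0.013 -0.019  0.295  0.     0.001  0.001]
```

View pics/wrist10.png

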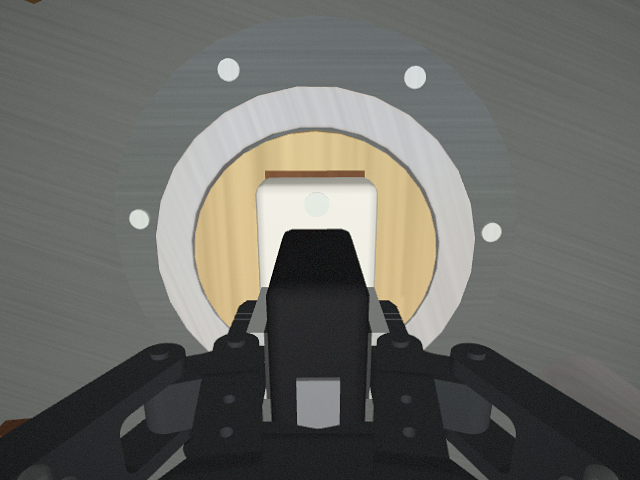

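View pics/side10z.png

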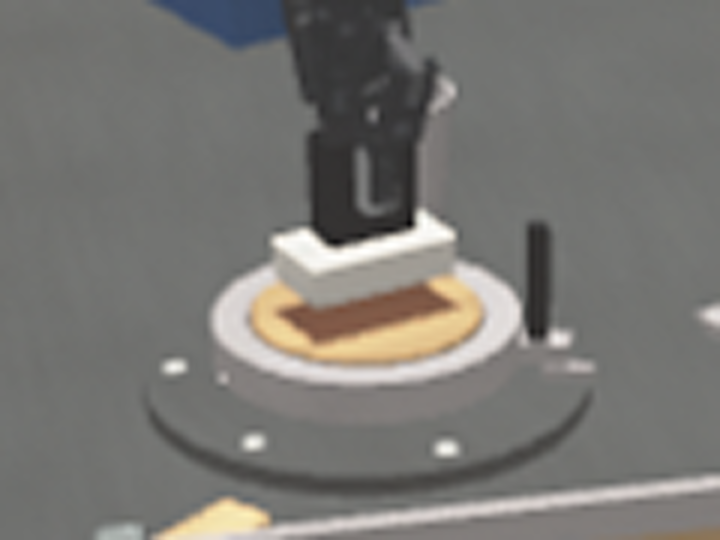

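Run:
```python
from h import *
now();c=calibration("wrist");s=env.state();M=Rn.from_rotvec(s['orientation']).as_matrix();p=s['tcp_pos']
P=onz(c,[[265,170.5],[364.3,170.5]],.05);m=P.mean(0);e=P[1]-P[0];print(P,np.linalg.norm(e))
a=np.arctan2(e[1],e[0]);print("inlay axis",np.degrees(a)-90)
u=np.array([np.cos(a-np.pi/2),np.sin(a-np.pi/2)]);print("centre via edge",m[:2]+.045*u)
im=cv2.imread("pics/wrist10.png")
print("head side z check"); 
cs=calibration("side")
for uz in(.0625,.0688,.075):
    X=[[*(p[:2]+M[:2,:2]@np.array([sx*.045,sy*.025])),uz] for sx,sy in((1,1),(1,-1),(-1,-1),(-1,1))]
    q=proj(cs,[[.481,.3194,.07]])[0].astype(int); print(uz,np.round((proj(cs,X)-(q-[60,45]))*6+2.5).tolist())
cv2.imwrite("pics/w10z.png",cv2.resize(im[150:310,180:450],None,fx=2.9,fy=2.9,interpolation=cv2.INTER_CUBIC))
```

```text
t 13.6 tcp [0.4811 0.32   0.1154] yaw 108.63 z [ 3.e-04  3.e-04 -1.e+00] F [-0.5  0.  -2.5] w 0.0275 j [ 0.54 -0.04  1.79  0.    1.39 -1.35]
[[0.44632567 0.28127454 0.05      ]
 [0.43040716 0.32825125 0.05      ]] 0.0496005026733864
inlay axis 18.71944264023537
centre via edge [0.48098598 0.31920494]
head side z check
0.0625 [[270.0, 289.0], [313.0, 322.0], [457.0, 286.0], [412.0, 254.0]]
0.0688 [[269.0, 278.0], [312.0, 312.0], [457.0, 276.0], [412.0, 243.0]]
0.075 [[269.0, 268.0], [312.0, 301.0], [456.0, 265.0], [412.0, 233.0]]
```

View pics/w10z.png

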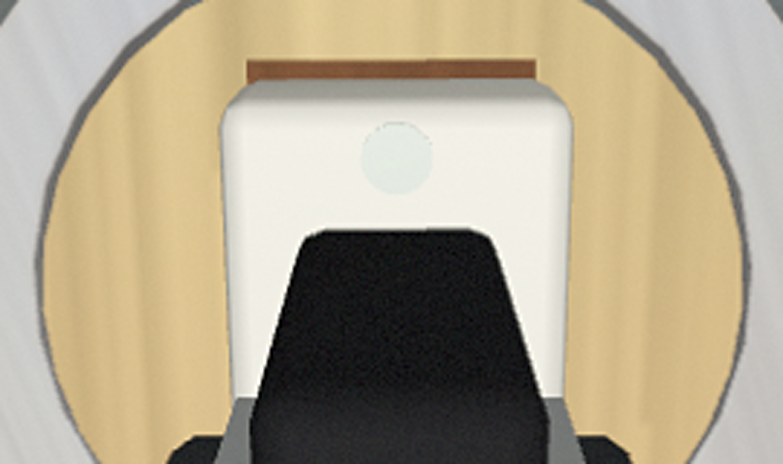

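Everything agrees: the inlay centre seen from here is (0.4810, 0.3192) with its axis at 18.7°. I make the final small lowering.

Run:
```python
from h import *
print(np.round(togo([.481,.3193,.1068],108.65),3))
```

```text
[ 0.01  -0.022  0.288  0.     0.    -0.   ]
```

Request:
drive_tool --rows "0.01 -0.01 0.1 0 0 0 1;0.01 -0.02 0.2 0 0 0 1;0.01 -0.02 0.28 0 0 0 1;0.01 -0.02 0.28 0 0 0 1;0.01 -0.02 0.28 0 0 0 1;0.01 -0.02 0.28 0 0 0 1;0.01 -0.02 0.28 0 0 0 1;0.01 -0.02 0.28 0 0 0 1"

```text
t: 14.4
tcp_pos: [0.4807, 0.3192, 0.1063]
orientation: [0.508, -3.099, 0.0]
force: [-0.2, 0.3, -3.1]
grip_width: 0.0272
```

Run:
```python
from h import *
now();c=calibration("wrist");im=snapshot("wrist");cv2.imwrite("pics/w11.png",im[:,:,::-1])
print(np.round(togo([.481,.3193,.1068],108.65),3))
s=snapshot("side");q=proj(calibration("side"),[[.481,.3194,.07]])[0].astype(int); cv2.imwrite("pics/side11z.png",cv2.resize(s[q[1]-45:q[1]+45,q[0]-60:q[0]+60,::-1],None,fx=6,fy=6,interpolation=cv2.INTER_CUBIC))
cv2.imwrite("pics/side11.png",s[:,:,::-1])
now()
```

```text
t 14.4 tcp [0.4807 0.3192 0.1063] yaw 108.63 z [-6.e-04 -3.e-04 -1.e+00] F [-0.2  0.3 -3.1] w 0.0272 j [ 0.54 -0.03  1.8   0.    1.37 -1.35]
[-0.011  0.001 -0.019 -0.    -0.001 -0.   ]
t 14.5 tcp [0.4807 0.3192 0.1062] yaw 108.63 z [-6.e-04 -3.e-04 -1.e+00] F [ 0.2  0.5 -2.4] w 0.0274 j [ 0.54 -0.03  1.8   0.    1.37 -1.35]
```

View pics/side11z.png

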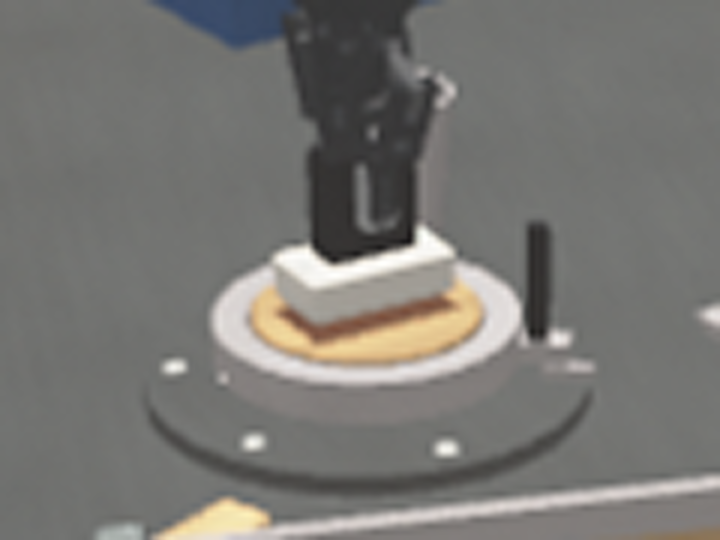

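View pics/w11.png

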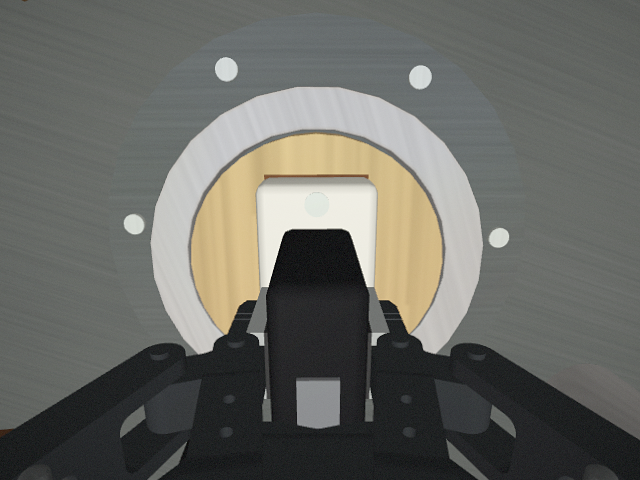

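In the side view the head sits above the inlay with a gap of about 10–12 mm. In the wrist view it is parallel and centred (inlay edge 264–368, head edge 257–377), and the arm is still. I hand the job in.

Run:
```python
from h import *
env.job_done(); now()
```

```text
the job is handed in; nothing more can be done
the job is handed in; nothing more can be done
```

I turned the lock collar to its locked mark. Then I lifted the scanner out of its dock, carried it over the box, and handed the job in with it held just above the inlay. It took about 14.5 s of the 70 s allowed.

**Collar:**
- The wrist camera put the handle 71.4° clockwise of the open dot (71.6° wanted) and within about 0.4° of the mark.
- The collar then stayed put: later top and side pictures still show the handle on the mark.

**Scanner:**
- **Carry:** I gripped it at 27 mm wide and carried it with its underside at about 0.24 m, well above the clamp. It did not slip in the hand; the wrist pictures just after gripping, after the lift and at the end match.
- **Centring:** The tool is at (0.4807, 0.3192) and the inlay centre measured (0.481, 0.319). The top camera alone put the inlay centre about 2 mm further out in x, which is within its calibration; I used the wrist views, which agreed with each other.
- **Squareness:** Yaw is within about 0.2° of the inlay and tilt is under 0.1°.
- **Gap:** The height readings give about 9.5 mm; the side picture gives roughly 10–12 mm, but coarsely.

While I held it there, the force readings showed nothing but the scanner's weight. I saw no bystander moved, but I did not check each one against its starting place. I could not take a reading after handing in, because the robot accepts no calls then.

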